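Set out four post feet for brazing

TASK

Set out the four post feet for brazing: stand each hollow tube stub upright in the middle of the base plate of its own shape and size (large round tube on the large round plate, small round on the small round, square on the square, rectangular on the rectangular), with the square tube's sides parallel to its plate's sides and the rectangular tube's long sides along its plate's long sides. Leave the plates and the two solid bar ends where they are.

Things in the scene. Friction and masses are not known exactly. Their poses are not given: they have to be found in the camera images.
- big_round_tube: Bright steel tube stub standing on end on the bench, open at both ends (the hole shows from above), 60 mm tall, wall 4 mm, round, 60 mm outside diameter, about 0.33 kg. Origin: centre of its underside, z up.
- small_round_tube: Bright steel tube stub standing on end on the bench, open at both ends (the hole shows from above), 60 mm tall, wall 4 mm, round, 34 mm outside diameter, about 0.18 kg. Origin: centre of its underside, z up.
- square_tube: Bright steel tube stub standing on end on the bench, open at both ends (the hole shows from above), 60 mm tall, wall 4 mm, square, 45 x 45 mm outside, about 0.31 kg. Origin: centre of its underside, z up. x and y are square to its sides.
- rect_tube: Bright steel tube stub standing on end on the bench, open at both ends (the hole shows from above), 60 mm tall, wall 4 mm, rectangular, 60 mm (along its x) x 30 mm (along its y) outside, about 0.31 kg. Origin: centre of its underside, z up.
- big_round_plate: Dark steel base plate lying flat and loose on the bench, 8 mm thick, round, 120 mm diameter, 0.71 kg: the base for the large round tube. Origin: centre of its underside, z up.
- small_round_plate: Dark steel base plate lying flat and loose on the bench, 8 mm thick, round, 80 mm diameter, 0.32 kg: the base for the small round tube. Origin: centre of its underside, z up.
- square_plate: Dark steel base plate lying flat and loose on the bench, 8 mm thick, square, 100 x 100 mm, 0.63 kg: the base for the square tube. Origin: centre of its underside, z up. x and y are square to its sides.
- rect_plate: Dark steel base plate lying flat and loose on the bench, 8 mm thick, rectangular, 130 mm (along its x) x 80 mm (along its y), 0.65 kg: the base for the rectangular tube. Origin: centre of its underside, z up.
- round_bar: Bright steel solid round bar end standing on the bench, 45 mm diameter, 50 mm tall, flat solid top without a hole, 0.62 kg; to be left alone. Origin: centre of its underside, z up.
- square_bar: Bright steel solid square bar end standing on the bench, 40 x 40 mm, 55 mm tall, flat solid top without a hole, 0.69 kg; to be left alone. Origin: centre of its underside, z up.
There are look-alikes about, which are no part of the job. Leave any purple or yellow look-alike of the rect_tube alone.

How it is judged:
By the outcome, as a careful person would: the job done as asked, in the order asked, and still so for the second after the job is handed in, with the robot touching nothing.
It also fails if it takes over 106 s, if anything falls off the work surface, if the arm or the gripper's body presses on something with over 40 N, if the wrist force passes 120 N, or if a joint passes its speed limit or range.

ROBOT

A 6-joint arm with a two-finger parallel gripper is mounted at the origin on the work surface. World frame = base frame: x ahead of the robot, y to its left, z up, the work surface at z = 0. Lengths are in mm, angles in degrees, forces in N, time in s.
With the tool pointing down it reaches from about 300 to 850 mm from the base axis. Payload 4.2 kg.
Tool frame: the origin (TCP) lies midway between the tips of the shut fingers; the grasp point (between the pads) lies 19 mm behind it (env.grip_point_offset is the distance from the TCP to the grasp point, in mm); z points along the fingers, x is the direction in which the jaws open and shut, and the axes are right-handed (so a half turn about z gives the same grasp; the last joint's range is limited). The gripper opens to 91 mm and grips with 3 to 60 N. Pads are 32 mm wide; open, the fingers measure 118 mm over their backs; the gripper's body (76 mm by 178 mm) begins 60 mm behind the grasp point.
Start: joints at [73.912, 18.312, 89.639, -0, 72.044, -1.146], TCP at [148.267, 555.572, 213.976] pointing down, gripper open.
Joint ranges: [-177.97, 177.97], [-48.28, 115.42], [12.27, 149.76], [-77.06, 257.06], [2.81, 150.46], [-146.56, 146.56]. Speed limits (degrees/s): [147.25, 147.25, 180, 180, 180, 180].

INTERFACE

Orientations are given as [roll, pitch, yaw] about the fixed x, y, z axes, in that order (R = Rz(yaw) Ry(pitch) Rx(roll)).
In Python, from workcell import env gives the robot as it stands.
- The arm moves only by the shell command python3 -m pendant 'ROWS' [FORCE]. ROWS is JSON, a list of rows, each an object with "xyz": the shift along the tool's x, y, z in m, a list of three; "roll": the turn about the tool's z in degrees; "jaw": the closure, from 0 (fully open) to 1 (shut). A call has exactly 8 rows; each row is the pose to reach, as a shift and turn from the pose commanded when the call began, along the tool's axes at that moment; what a row does not reach only later rows make up. A row lasts 1/8 s, in which the tool goes at most 62.5 mm and 10.7 degrees, less where a joint would pass 70% of its speed; a pose out of reach is approached as far as the arm can. A call with a gripper value outside its range is refused whole. The fingers move at their own pace and stop on an object; FORCE is the grip in N (left out, the last holds). Time passes only in rows, so rows that repeat a pose let the fingers close, or fill a call up. It gives the time, the measured TCP pose, the force and the opening at its end, in the units of the state.
- env.state(): the state, without advancing time (a new reading comes with each control period).
- env.grab_frame(name): name is "side" or "top" or "wrist"; returns (picture, depth): 400x640x3 uint8, blue, green, red; 400x640 float32, mm along the optical axis (not along the pixel's ray), 0 where there is no reading.
- env.camera_params(name): a dict with "camera_matrix" (3x3 intrinsics, pixels), "cam_to_world" (4x4, takes a point from camera to world coordinates); the wrist camera has in their place "hand_eye" (4x4, takes a point from camera to tool coordinates, whose origin is the TCP and whose axes are the tool frame's). Camera axes: x right, y up, looking along -z (the intrinsics and any distortion apply to the point x, -y, -z); pixel columns grow to the right and rows downward; lengths in mm; the calibration is good to about 2 mm. A picture is of the moment at which its call begins: read the wrist's pose just before it. camera_params takes no time and is no camera call.
- env.job_done(): hands the job in, once; it reports no verdict.
The state is a dict: "time_s": time; "qpos": joint angles; "qvel": joint speeds; "effort": joint torques, N m; "ee_pos": TCP position; "ee_rot": TCP orientation; "force": force on the tool from outside, world axes, zero at the start; "torque": the same for the moment, N m; "gripper_width": finger opening in mm.
Only numpy, scipy, OpenCV 4.12 (cv2) and the standard library are available. Lean on these libraries where they do the work, as an engineer would, in place of code of your own. Each camera call takes 0.05 s, during which the arm holds its last target. There are 200 camera calls.

## Working session

There is one attempt and no reset: what is moved stays moved. The work goes in short steps, Python scripts to look and compute and a shell command to move; the robot and the scene stay as the last step left them, time stands still between calls to the robot, and variables do not carry over. Pictures are saved under pics/ and viewed, about 12 in all and at most 16, crops included, and the job is handed in when it is done.

```bash
mkdir -p pics; ls
cat > h.py <<'E'
import numpy as np, cv2
from workcell import env
from scipy.spatial.transform import Rotation as R
def pose():
    s=env.state(); T=np.eye(4); T[:3,:3]=R.from_euler('xyz',s['ee_rot'],degrees=True).as_matrix(); T[:3,3]=s['ee_pos']; return s,T
def grab(name):
    s,T=pose(); im,d=env.grab_frame(name); p=env.camera_params(name)
    M=T@np.array(p['hand_eye']) if name=='wrist' else np.array(p['cam_to_world'])
    return im,d,np.array(p['camera_matrix']),M,p
def px2w(u,v,K,M,z):   # pixel to world at plane z
    r=M[:3,:3]@np.array([(u-K[0,2])/K[0,0],-(v-K[1,2])/K[1,1],-1.]); o=M[:3,3]
    return o+r*(z-o[2])/r[2]
def cloud(d,K,M):
    v,u=np.indices(d.shape); P=np.stack([(u-K[0,2])/K[0,0]*d,-(v-K[1,2])/K[1,1]*d,-d],-1)
    return P@M[:3,:3].T+M[:3,3]
E
python3 - <<'E'
from h import *
for n in ['top','side']:
    im,d,K,M,p=grab(n); cv2.imwrite(f'pics/{n}0.png',im); np.savez(f'{n}0.npz',im=im,d=d,K=K,M=M)
    print(n,K.tolist(),M.round(2).tolist(),{k:v for k,v in p.items() if k not in('camera_matrix','cam_to_world')})
p=env.camera_params('wrist'); print(p); print(env.state())
E
```

```text
pics
top [[489.6157184161085, 0.0, 317.05562188713213], [0.0, 489.6157184161085, 200.61485207017154], [0.0, 0.0, 1.0]] [[-0.02, 0.99, -0.16, 308.74], [-1.0, -0.02, 0.01, 20.84], [0.0, 0.16, 0.99, 1259.2], [0.0, 0.0, 0.0, 1.0]] {}
side [[380.95227213395896, 0.0, 314.49647949719906], [0.0, 380.95227213395896, 187.73367974435527], [0.0, 0.0, 1.0]] [[0.75, 0.51, -0.42, 120.41], [-0.66, 0.58, -0.47, -434.2], [-0.0, 0.63, 0.78, 781.63], [0.0, 0.0, 0.0, 1.0]] {}
{'camera_matrix': array([[339.64414526,   0.        , 325.68247198],
       [  0.        , 339.64414526, 195.5198974 ],
       [  0.        ,   0.        ,   1.        ]]), 'hand_eye': array([[ 9.99999874e-01, -4.81202104e-04, -1.42548612e-04,
         5.93240384e-01],
       [-5.01652124e-04, -9.66802031e-01, -2.55526086e-01,
        -7.18200771e+01],
       [-1.48565978e-05,  2.55526125e-01, -9.66802151e-01,
        -1.69954928e+02],
       [ 0.00000000e+00,  0.00000000e+00,  0.00000000e+00,
         1.00000000e+00]])}
{'time_s': 0.1, 'qpos': array([ 7.39130571e+01,  1.83479264e+01,  8.96986771e+01, -8.45544578e-04,
        7.20432596e+01, -1.14437984e+00]), 'qvel': array([-0.0733123 , -0.07933005, -0.09647273, -0.03743104, -0.05780084,
       -0.09492076]), 'effort': array([ 4.36751507e-04, -4.13331199e+01, -2.32507896e+01,  7.28739705e-02,
        4.20718349e-02, -5.32403374e-05]), 'ee_pos': array([148.13055331, 555.1345475 , 213.209873  ]), 'ee_rot': array([-1.79999009e+02,  8.98612296e-02,  7.50576990e+01]), 'force': array([ 0.51625473, -0.09788253, -0.41811297]), 'torque': array([ 0.01668152, -0.00626583, -0.00914617]), 'gripper_width': 91.07588386493012}
```

View pics/top0.png

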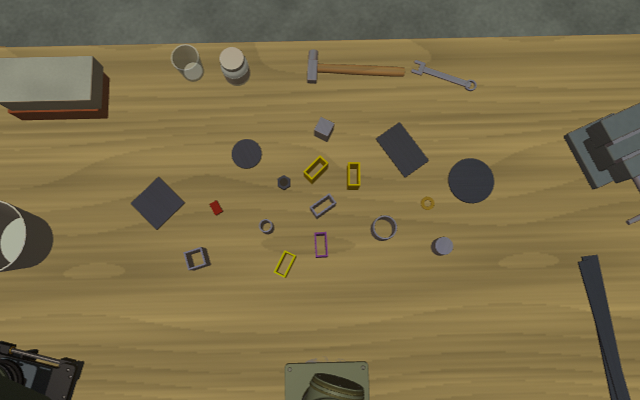

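The top view shows the tubes: big round (383,228), small round (267,227), square (197,258) and grey rectangular (323,206). Possible mix-ups are:
- **Rectangular look-alikes:** yellow (316,168), (354,175), (285,264) and purple (321,245).
- **Bars:** square (324,129) and round (443,246).
- **Nut and washer:** (284,183) and (427,203).

Next I'll measure positions and check a close crop.

```bash
cat > m.py <<'E'
from h import *
def rim(P,c,r,zlo,zhi):
    """points near xy c within r at height range"""
    m=(np.hypot(P[...,0]-c[0],P[...,1]-c[1])<r)&(P[...,2]>zlo)&(P[...,2]<zhi); return P[m][:,:2].astype(np.float32)
E
python3 - <<'E'
from m import *
f=np.load('top0.npz'); im,d,K,M=[f[k] for k in('im','d','K','M')]
P=cloud(d,K,M); print('bench z',np.median(P[280:330,380:420,2]),(d==0).mean())
for n,(u,v),z,r in [('bigT',(383,228),60,45),('smT',(267,227),60,30),('sqT',(197,258),60,45),('reT',(323,206),60,42),('rbar',(443,246),50,40),('sbar',(324,129),55,40),
  ('yel1',(316,168),60,45),('yel2',(354,175),60,45),('yel3',(285,264),60,45),('pur',(321,245),60,45),('nut',(284,183),20,25),
  ('bigP',(471,181),8,80),('smP',(247,154),8,60),('sqP',(158,203),8,85),('reP',(402,150),8,85)]:
    c=px2w(u,v,K,M,z); q=rim(P,c,r,z-4 if z>8 else 5,z+5 if z>8 else 13)
    if len(q)<5: print(n,c.round(),len(q)); continue
    R_=cv2.minAreaRect(q); print(n,c.round()[:2],len(q),np.round(R_[0],1),np.round(R_[1],1),round(R_[2],1),'circ',np.round(cv2.minEnclosingCircle(q)[0],1))
cv2.imwrite('pics/c1.png',cv2.resize(im[110:290,120:500],None,fx=2.1,fy=2.1,interpolation=cv2.INTER_CUBIC))
E
```

```text
bench z -0.848279940988391 0.004078125
bigT [ 426. -148.] 107 [ 429.8 -153. ] [57.  58.5] 43.3 circ [ 429.2 -152.9]
smT [435. 137.] 57 [440.4 140.6] [32.2 31.9] 62.3 circ [440.  140.6]
sqT [364. 308.] 114 [364.  313.3] [44.5 45.8] 16.3 circ [363.9 313.4]
reT [484.  -2.] 102 [488.9  -2. ] [30.1 59.9] 34.7 circ [487.7  -3. ]
rbar [ 379. -295.] 232 [ 380.1 -298.8] [43.2 42. ] 86.6 circ [ 380.4 -298.5]
sbar [683. -10.] 206 [690.7 -10.5] [39.6 41.5] 62.8 circ [690.7 -10.9]
yel1 [581.  13.] 112 [583.3  13.5] [29.9 60.2] 44.2 circ [583.9  13.2]
yel2 [561. -81.] 102 [564.7 -81.8] [30.3 60. ] 88.3 circ [564.8 -82.8]
yel3 [344.  94.] 108 [345.9  95.2] [29.8 58.3] 62.5 circ [346.6  95.3]
pur [388.   6.] 108 [390.7   5.5] [29.4 58.8] 89.0 circ [391.    6.1]
nut [552.  96.] 57 [555.7  99.2] [33.2 29.7] 21.8 circ [556.6  97.1]
bigP [ 549. -390.] 1280 [ 550.  -391.6] [144.5 120.6] 41.2 circ [ 554.8 -394.1]
smP [635. 193.] 586 [634.7 188.7] [108.5  94.1] 54.7 circ [634.7 192.1]
sqP [510. 423.] 1253 [505.1 423.1] [157.9 152.2] 29.8 circ [509.  423.5]
reP [ 636. -214.] 1162 [ 635.5 -203.9] [147.1 140.2] 12.8 circ [ 639.9 -207.6]
```

View pics/c1.png

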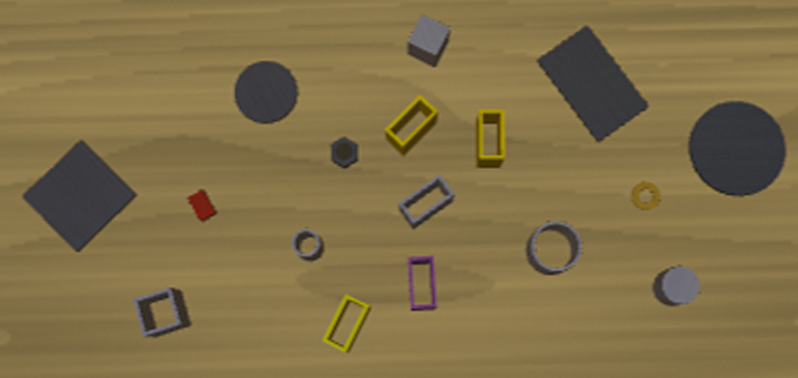

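```bash
cat >> m.py <<'E'
def plates(im,K,M,lo=60):
    hsv=cv2.cvtColor(im,cv2.COLOR_BGR2HSV); mk=((hsv[...,2]<95)&(hsv[...,1]<75)).astype(np.uint8)
    mk=cv2.morphologyEx(mk,cv2.MORPH_OPEN,np.ones((5,5)))
    for c in cv2.findContours(mk,cv2.RETR_EXTERNAL,cv2.CHAIN_APPROX_NONE)[0]:
        if cv2.contourArea(c)<300: continue
        q=np.array([px2w(u,v,K,M,8)[:2] for u,v in c[:,0]],np.float32)
        r=cv2.minAreaRect(q)
        if max(r[1])>160 or min(r[1])<lo: continue
        m=cv2.moments(q.reshape(-1,1,2)); print('plate',c[:,0].mean(0).round(),np.round(r[0],1),np.round(r[1],1),round(r[2],1),'mom',round(m['m10']/m['m00'],1),round(m['m01']/m['m00'],1))
def tube(im,d,K,M,c,r=45,z=60):
    P=cloud(d,K,M); q=rim(P,c,r,z-5,z+6)
    if len(q)<8: print('tube few',len(q)); return
    R_=cv2.minAreaRect(q); print('tube',len(q),np.round(R_[0],1),np.round(R_[1],1),round(R_[2],1),'circ',np.round(cv2.minEnclosingCircle(q)[0],1),round(cv2.minEnclosingCircle(q)[1],1))
def go(x,y,z,yaw):
    s,T=pose(); d=T[:3,:3].T@(np.array([x,y,z])-T[:3,3]); cy=s['ee_rot'][2]
    w=(cy-yaw+90)%180-90
    print('t',round(s['time_s'],2),'shift m',(d/1000).round(4),'roll',round(w,2),'q6',s['qpos'][5].round(1),'w',round(s['gripper_width'],1),'F',s['force'].round(1))
E
python3 - <<'E'
from m import *
f=np.load('top0.npz'); plates(f['im'],f['K'],f['M'])
go(440,140,150,75)
go(364,313,150,75)
E
```

```text
plate [ 47. 376.] [ 81.8 692.7] [148.6  92.3] 86.2 mom 83.4 682.9
plate [ 31. 242.] [416.1 737.3] [ 92.5 147.9] 81.2 mom 416.8 736.5
plate [157. 203.] [511.  425.4] [99.3 98.8] 44.5 mom 511.0 425.2
plate [471. 180.] [ 551.1 -389.6] [116.5 116.5] 41.9 mom 551.0 -389.6
plate [246. 153.] [637.4 195.8] [73.6 75.9] 89.7 mom 636.9 195.7
plate [402. 149.] [ 638.1 -214.2] [128.6  79. ] 33.6 mom 637.9 -214.3
t 0.1 shift m [-0.3257  0.389   0.0637] roll 0.06 q6 -1.1 w 91.1 F [ 0.5 -0.1 -0.4]
t 0.1 shift m [-0.1782  0.271   0.0635] roll 0.06 q6 -1.1 w 91.1 F [ 0.5 -0.1 -0.4]
```

```bash
python3 -m pendant '[{"xyz":[-0.045,0.068,0.01],"roll":-10,"jaw":0},{"xyz":[-0.09,0.135,0.02],"roll":-20,"jaw":0},{"xyz":[-0.135,0.2,0.024],"roll":-31,"jaw":0},{"xyz":[-0.178,0.271,0.024],"roll":-31,"jaw":0},{"xyz":[-0.178,0.271,0.024],"roll":-31,"jaw":0},{"xyz":[-0.178,0.271,0.024],"roll":-31,"jaw":0},{"xyz":[-0.178,0.271,0.024],"roll":-31,"jaw":0},{"xyz":[-0.178,0.271,0.024],"roll":-31,"jaw":0}]' 30
python3 - <<'E'
from m import *
im,d,K,M,p=grab('wrist'); cv2.imwrite('pics/w1.png',im); plates(im,K,M); tube(im,d,K,M,(364,313)); tube(im,d,K,M,(440,140),30)
E
```

```text
time_s: 1.1
ee_pos: [363.7, 314.2, 189.8]
ee_rot: [-180.0, -0.0, 106.1]
force: [-0.0, 0.6, 0.4]
gripper_width: 91.6
plate [591. 292.] [409.9 647.5] [ 68.6 112.5] 16.1 mom 411.2 646.5
plate [ 64. 302.] [592.8  60.9] [103.8 114.1] 16.4 mom 592.3 63.0
tube 886 [363.7 315.3] [45.4 45.2] 16.4 circ [363.2 315. ] 31.3
tube 551 [439.4 142.4] [33.  33.8] 17.1 circ [439.4 142.4] 17.3
```

View pics/w1.png

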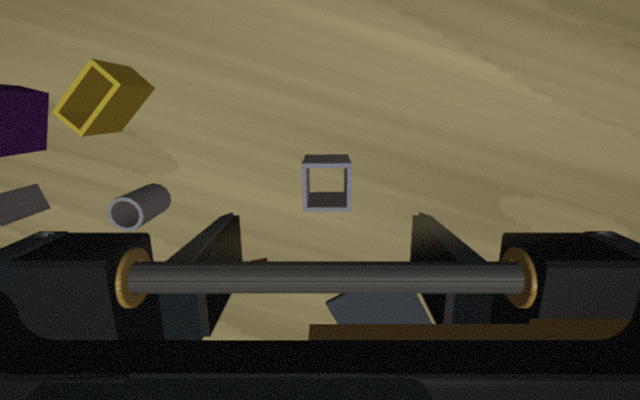

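The wrist view shows the square tube's rim at (327,185) between the fingers, hollow, with the square plate partly hidden behind the gripper at (380,305). The wrist puts the tube about 2 mm further in y than the top camera does.

```bash
python3 -m pendant '[{"xyz":[0.001,0,0.05],"roll":0,"jaw":0.2},{"xyz":[0.001,0,0.1],"roll":0,"jaw":0.2},{"xyz":[0.001,0,0.14],"roll":0,"jaw":0.2},{"xyz":[0.001,0,0.165],"roll":0,"jaw":0.2},{"xyz":[0.001,0,0.165],"roll":0,"jaw":0.2},{"xyz":[0.001,0,0.165],"roll":0,"jaw":1},{"xyz":[0.001,0,0.165],"roll":0,"jaw":1},{"xyz":[0.001,0,0.165],"roll":0,"jaw":1}]' 30
python3 - <<'E'
from m import *
go(511,427,130,134.5)
E
```

```text
time_s: 2.15
ee_pos: [364.4, 315.2, 25.9]
ee_rot: [179.9, -0.1, 106.1]
force: [-0.2, -0.3, -0.0]
gripper_width: 45.7
t 2.15 shift m [ 0.067   0.172  -0.1037] roll -28.43 q6 -66.6 w 45.7 F [-0.2 -0.3 -0. ]
```

```bash
python3 -m pendant '[{"xyz":[0,0,-0.05],"roll":0,"jaw":1},{"xyz":[0,0,-0.1],"roll":0,"jaw":1},{"xyz":[0.025,0.055,-0.125],"roll":-10,"jaw":1},{"xyz":[0.05,0.11,-0.125],"roll":-19,"jaw":1},{"xyz":[0.075,0.165,-0.125],"roll":-28.4,"jaw":1},{"xyz":[0.1,0.22,-0.125],"roll":-28.4,"jaw":1},{"xyz":[0.11,0.251,-0.125],"roll":-28.4,"jaw":1},{"xyz":[0.11,0.251,-0.125],"roll":-28.4,"jaw":1}]' 30
python3 - <<'E'
from m import *
im,d,K,M,p=grab('wrist'); cv2.imwrite('pics/w2.png',im); plates(im,K,M); go(511,427,100,134.5)
E
```

```text
time_s: 3.15
ee_pos: [575.9, 490.3, 147.9]
ee_rot: [-179.9, -0.0, 134.4]
force: [-0.6, -0.1, -3.2]
gripper_width: 44.8
plate [325.  78.] [511.  426.4] [97.2 98.5] 44.4 mom 511.1 426.3
t 3.2 shift m [-0.0001 -0.0889  0.0486] roll -0.06 q6 -94.9 w 45.1 F [-0.  -0.2 -3.3]
```

View pics/w2.png

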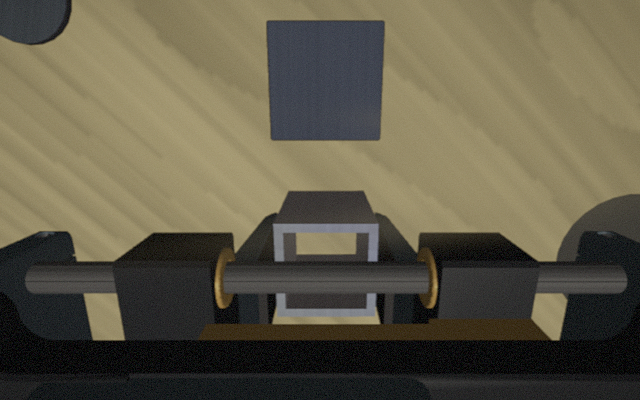

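```bash
python3 -m pendant '[{"xyz":[0,-0.05,0],"roll":0,"jaw":1},{"xyz":[0,-0.0895,0.02],"roll":0,"jaw":1},{"xyz":[0,-0.0895,0.06],"roll":0,"jaw":1},{"xyz":[0,-0.0895,0.095],"roll":0,"jaw":1},{"xyz":[0,-0.0895,0.108],"roll":0,"jaw":1},{"xyz":[0,-0.0895,0.112],"roll":0,"jaw":1},{"xyz":[0,-0.0895,0.115],"roll":0,"jaw":1},{"xyz":[0,-0.0895,0.115],"roll":0,"jaw":1}]' 30
python3 - <<'E'
from m import *
go(511.2,427,34,134.4)
E
```

```text
time_s: 4.2
ee_pos: [511.3, 427.6, 36.0]
ee_rot: [179.9, 0.0, 134.5]
force: [1.3, 0.1, -2.9]
gripper_width: 44.7
t 4.2 shift m [-0.0003 -0.0005  0.002 ] roll 0.06 q6 -95.5 w 44.7 F [ 1.3  0.1 -2.9]
```

```bash
python3 -m pendant '[{"xyz":[0,-0.0003,0.001],"roll":0,"jaw":1},{"xyz":[0,-0.0003,0.002],"roll":0,"jaw":1},{"xyz":[0,-0.0003,0.002],"roll":0,"jaw":1},{"xyz":[0,-0.0003,0.002],"roll":0,"jaw":0.3},{"xyz":[0,-0.0003,0.002],"roll":0,"jaw":0.3},{"xyz":[0,0,-0.05],"roll":0,"jaw":0.3},{"xyz":[0,0,-0.1],"roll":0,"jaw":0.2},{"xyz":[0,0.0,-0.15],"roll":0,"jaw":0}]' 30
python3 - <<'E'
from m import *
im,d,K,M,p=grab('wrist'); cv2.imwrite('pics/w3.png',im);plates(im,K,M); tube(im,d,K,M,(511,427),45,68); go(439.4,142.4,190,17)
im,d,K,M,p=grab('top');plates(im,K,M); tube(im,d,K,M,(511,427),45,68)
E
```

```text
time_s: 5.2
ee_pos: [510.8, 427.1, 186.2]
ee_rot: [-180.0, -0.0, 134.5]
force: [0.9, 0.5, 0.2]
gripper_width: 80.3
plate [568. 291.] [409.1 721.4] [ 70.3 124.7] 44.5 mom 412.6 719.7
plate [ 83. 299.] [810.8 326.3] [108.7 126.7] 44.5 mom 810.9 332.7
plate [325. 173.] [510.7 425.9] [97.7 98.8] 44.5 mom 510.7 425.9
plate [ 73. 104.] [635.7 197.3] [78.6 80.2] 60.9 mom 636.1 197.3
tube 941 [510.7 427.2] [45.2 45. ] 44.3 circ [510.7 427. ] 31.3
t 5.25 shift m [-0.1528 -0.2539  0.0012] roll -62.54 q6 -95.5 w 84.1 F [2.5 1.1 5. ]
plate [213. 383.] [ 52.2 279.8] [ 66.1 153.6] 37.7 mom 62.1 272.9
plate [ 28. 243.] [418.3 739.9] [ 89.6 149.6] 82.5 mom 405.1 743.7
plate [160. 204.] [511. 425.] [98.3 99.3] 45.3 mom 507.3 412.3
plate [471. 180.] [ 551.1 -389.6] [116.5 116.5] 41.9 mom 550.9 -389.6
plate [124. 158.] [639.8 514.8] [141.5  94.1] 36.0 mom 630.8 513.1
plate [ 50. 164.] [618.3 709. ] [ 72.6 136.3] 38.3 mom 623.1 710.1
plate [246. 153.] [637.4 195.8] [73.6 75.9] 89.7 mom 636.7 195.6
plate [402. 149.] [ 638.2 -214.1] [128.4  79. ] 33.6 mom 638.0 -214.3
tube 116 [510.9 425.2] [46.9 44.2] 45.7 circ [511.1 424.7] 31.5
```

View pics/w3.png

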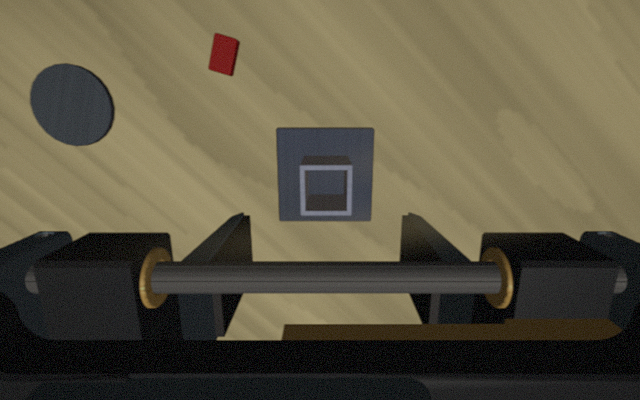

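The square tube sits in the middle of its plate (rim at (327,190)), parallel to it and within about 1 mm. The small round tube is next.

```bash
python3 -m pendant '[{"xyz":[-0.03,-0.05,0],"roll":9,"jaw":0},{"xyz":[-0.06,-0.1,0],"roll":18,"jaw":0},{"xyz":[-0.09,-0.15,0],"roll":27,"jaw":0},{"xyz":[-0.12,-0.2,0],"roll":36,"jaw":0},{"xyz":[-0.153,-0.254,0],"roll":44.5,"jaw":0},{"xyz":[-0.153,-0.254,0],"roll":44.5,"jaw":0},{"xyz":[-0.153,-0.254,0],"roll":44.5,"jaw":0.3},{"xyz":[-0.153,-0.254,0],"roll":44.5,"jaw":0.3}]' 30
python3 - <<'E'
from m import *
im,d,K,M,p=grab('wrist'); tube(im,d,K,M,(439.4,142.4),30); go(439.4,142.4,25,90)
E
```

```text
time_s: 6.3
ee_pos: [437.2, 141.1, 184.7]
ee_rot: [180.0, -0.0, 90.1]
force: [0.0, 0.9, -0.1]
gripper_width: 74.5
tube 484 [439.7 142.1] [32.8 33. ] 59.2 circ [439.8 142.2] 16.9
t 6.35 shift m [0.0012 0.0023 0.1597] roll 0.07 q6 -73.6 w 70.1 F [ 0.  -0.   1.1]
```

```bash
python3 -m pendant '[{"xyz":[0.001,0.0025,0.05],"roll":0,"jaw":0.3},{"xyz":[0.001,0.0025,0.1],"roll":0,"jaw":0.3},{"xyz":[0.001,0.0025,0.14],"roll":0,"jaw":0.3},{"xyz":[0.001,0.0025,0.16],"roll":0,"jaw":0.3},{"xyz":[0.001,0.0025,0.16],"roll":0,"jaw":1},{"xyz":[0.001,0.0025,0.16],"roll":0,"jaw":1},{"xyz":[0.001,0.0025,0.16],"roll":0,"jaw":1},{"xyz":[0.001,0.0025,0.16],"roll":0,"jaw":1}]' 30
python3 - <<'E'
from m import *
go(725,197,145,90)
E
```

```text
time_s: 7.35
ee_pos: [440.0, 141.5, 25.9]
ee_rot: [179.9, -0.1, 90.0]
force: [0.1, 1.2, 2.3]
gripper_width: 33.8
t 7.35 shift m [ 0.0559  0.2852 -0.1183] roll -0.05 q6 -73.6 w 33.8 F [0.1 1.2 2.3]
```

```bash
python3 -m pendant '[{"xyz":[0,0,-0.05],"roll":0,"jaw":1},{"xyz":[0,0,-0.1],"roll":0,"jaw":1},{"xyz":[0.01,0.05,-0.12],"roll":0,"jaw":1},{"xyz":[0.022,0.11,-0.12],"roll":0,"jaw":1},{"xyz":[0.034,0.17,-0.12],"roll":0,"jaw":1},{"xyz":[0.045,0.23,-0.12],"roll":0,"jaw":1},{"xyz":[0.056,0.285,-0.12],"roll":0,"jaw":1},{"xyz":[0.056,0.285,-0.12],"roll":0,"jaw":1}]' 30
python3 - <<'E'
from m import *
im,d,K,M,p=grab('wrist'); plates(im,K,M); go(636,197.3,34,90); cv2.imwrite('pics/w4.png',im)
E
```

```text
time_s: 8.35
ee_pos: [727.0, 197.0, 142.3]
ee_rot: [-180.0, 0.0, 89.9]
force: [-1.6, 0.6, -1.0]
gripper_width: 33.9
plate [320. 284.] [831.6 197. ] [157.6  92.3] 82.8 mom 822.8 195.3
plate [ 89. 146.] [689.8  -9.5] [60.6 60.5] 13.7 mom 691.8 -9.2
plate [322.  80.] [637.  196.2] [77.1 77.8] 89.9 mom 637.1 196.3
t 8.4 shift m [ 0.0006 -0.0885  0.1091] roll -0.06 q6 -75.6 w 33.7 F [-0.5 -1.1 -1.2]
```

View pics/w4.png

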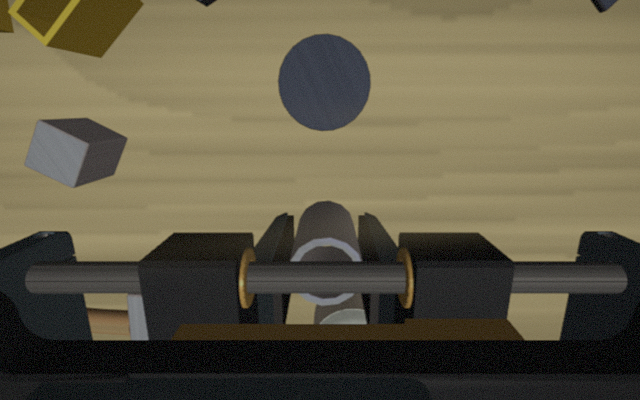

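```bash
python3 -m pendant '[{"xyz":[0,-0.05,0],"roll":0,"jaw":1},{"xyz":[0,-0.0883,0.02],"roll":0,"jaw":1},{"xyz":[0,-0.0883,0.06],"roll":0,"jaw":1},{"xyz":[0,-0.0883,0.095],"roll":0,"jaw":1},{"xyz":[0,-0.0883,0.106],"roll":0,"jaw":1},{"xyz":[0,-0.0883,0.11],"roll":0,"jaw":1},{"xyz":[0,-0.0883,0.1125],"roll":0,"jaw":1},{"xyz":[0,-0.0883,0.1125],"roll":0,"jaw":1}]' 30
python3 - <<'E'
from m import *
go(636.8,196.8,33,90)
E
```

```text
time_s: 9.4
ee_pos: [636.8, 197.1, 34.0]
ee_rot: [179.8, -0.0, 90.0]
force: [0.2, 0.4, 0.9]
gripper_width: 33.8
t 9.4 shift m [-0.0003 -0.      0.001 ] roll -0.04 q6 -73.8 w 33.8 F [0.2 0.4 0.9]
```

```bash
python3 -m pendant '[{"xyz":[0,0,0.0005],"roll":0,"jaw":1},{"xyz":[0,0,0.0005],"roll":0,"jaw":0.45},{"xyz":[0,0,0.0005],"roll":0,"jaw":0.45},{"xyz":[0,0,0.0],"roll":0,"jaw":0.4},{"xyz":[0,0,-0.05],"roll":0,"jaw":0.3},{"xyz":[0,0,-0.1],"roll":0,"jaw":0.2},{"xyz":[0,0,-0.15],"roll":0,"jaw":0},{"xyz":[0,0,-0.152],"roll":0,"jaw":0}]' 30
python3 - <<'E'
from m import *
im,d,K,M,p=grab('wrist'); plates(im,K,M); tube(im,d,K,M,(637,197),45,68)
tube(im,d,K,M,(489,-2),42); go(489,0,185,34.7)
E
```

```text
time_s: 10.4
ee_pos: [638.3, 197.6, 189.5]
ee_rot: [179.5, -0.2, 90.0]
force: [-0.6, 0.5, -0.2]
gripper_width: 89.3
plate [585. 293.] [775.1 502. ] [ 73.9 113.2] 0.7 mom 777.0 501.1
plate [ 64. 296.] [ 789.9 -107.1] [118.  104.6] 89.9 mom 790.2 -103.5
plate [323. 172.] [634.8 195.6] [74.3 78. ] 13.0 mom 629.1 195.2
plate [553.  47.] [511.3 424.6] [ 99.8 102.3] 43.8 mom 519.6 414.5
tube 502 [636.3 197.5] [32.7 33.3] 7.2 circ [636.5 197.7] 16.9
tube 959 [490.4  -1.9] [31.7 57.7] 32.4 circ [490.1  -2.2] 31.9
t 10.45 shift m [-0.1973 -0.1478  0.0009] roll 55.26 q6 -73.8 w 90.5 F [ 0.3  0.  -0.7]
```

```bash
python3 -m pendant '[{"xyz":[-0.03,-0.025,0],"roll":10,"jaw":0.35},{"xyz":[-0.065,-0.05,0],"roll":20,"jaw":0.35},{"xyz":[-0.1,-0.075,0],"roll":30,"jaw":0.35},{"xyz":[-0.14,-0.1,0],"roll":40,"jaw":0.35},{"xyz":[-0.17,-0.12,0],"roll":50,"jaw":0.35},{"xyz":[-0.199,-0.147,0],"roll":55.3,"jaw":0.35},{"xyz":[-0.199,-0.147,0],"roll":55.3,"jaw":0.35},{"xyz":[-0.199,-0.147,0],"roll":55.3,"jaw":0.35}]' 30
python3 - <<'E'
from m import *
im,d,K,M,p=grab('wrist'); tube(im,d,K,M,(490,-2),42); go(490,-2,25,34.7); cv2.imwrite('pics/w5.png',im)
E
```

```text
time_s: 11.45
ee_pos: [488.8, -1.8, 183.5]
ee_rot: [-179.9, 0.0, 34.7]
force: [0.8, -0.5, -1.2]
gripper_width: 59.3
tube 890 [488.5  -0.7] [29.9 60.3] 34.3 circ [488.3  -0.5] 33.0
t 11.5 shift m [0.0005 0.001  0.1587] roll 0.0 q6 -36.3 w 59.7 F [ 0.7  0.1 -0.1]
```

View pics/w5.png

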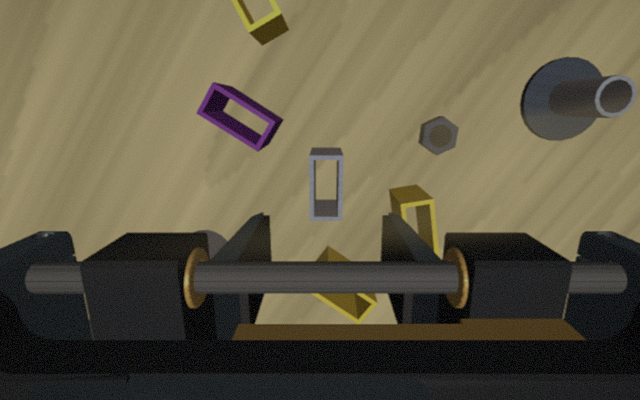

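The grey rectangular tube (326,185) is squarely between the fingers, with the yellow look-alikes at (415,215) and (345,285) clear of them. Grasping now.

```bash
python3 -m pendant '[{"xyz":[0,-0.001,0.05],"roll":0.3,"jaw":0.42},{"xyz":[0,-0.001,0.1],"roll":0.3,"jaw":0.42},{"xyz":[0,-0.001,0.14],"roll":0.3,"jaw":0.42},{"xyz":[0,-0.001,0.1595],"roll":0.3,"jaw":0.42},{"xyz":[0,-0.001,0.1595],"roll":0.3,"jaw":1},{"xyz":[0,-0.001,0.1595],"roll":0.3,"jaw":1},{"xyz":[0,-0.001,0.1595],"roll":0.3,"jaw":1},{"xyz":[0,-0.001,0.1595],"roll":0.3,"jaw":1}]' 30
python3 - <<'E'
from m import *
go(564,-264,145,-56.4)
E
```

```text
time_s: 12.5
ee_pos: [489.1, -1.0, 25.8]
ee_rot: [179.9, -0.1, 34.4]
force: [1.2, 0.9, 0.7]
gripper_width: 30.0
t 12.5 shift m [-0.0863  0.2595 -0.1191] roll -89.25 q6 -35.9 w 30.0 F [1.2 0.9 0.7]
```

```bash
python3 -m pendant '[{"xyz":[0,0,-0.05],"roll":0,"jaw":1},{"xyz":[0,0,-0.1],"roll":5,"jaw":1},{"xyz":[-0.017,0.05,-0.12],"roll":15,"jaw":1},{"xyz":[-0.034,0.1,-0.12],"roll":25,"jaw":1},{"xyz":[-0.051,0.155,-0.12],"roll":35,"jaw":1},{"xyz":[-0.068,0.21,-0.12],"roll":45,"jaw":1},{"xyz":[-0.086,0.26,-0.12],"roll":55,"jaw":1},{"xyz":[-0.086,0.26,-0.12],"roll":65,"jaw":1}]' 30
python3 -m pendant '[{"xyz":[0,0,0],"roll":9,"jaw":1},{"xyz":[0,0,0],"roll":18,"jaw":1},{"xyz":[0,0,0],"roll":25.8,"jaw":1},{"xyz":[0,0,0],"roll":25.8,"jaw":1},{"xyz":[0,0,0],"roll":25.8,"jaw":1},{"xyz":[0,0,0],"roll":25.8,"jaw":1},{"xyz":[0,0,0],"roll":25.8,"jaw":1},{"xyz":[0,0,0],"roll":25.8,"jaw":1}]' 30
python3 - <<'E'
from m import *
im,d,K,M,p=grab('wrist'); plates(im,K,M); go(638,-213,33,-56.4); cv2.imwrite('pics/w6.png',im)
E
```

```text
time_s: 13.5
ee_pos: [564.2, -268.3, 144.2]
ee_rot: [180.0, -0.0, -31.2]
force: [-0.2, 0.5, -2.6]
gripper_width: 29.7
time_s: 14.5
ee_pos: [563.9, -264.3, 144.9]
ee_rot: [-180.0, 0.0, -56.4]
force: [0.0, 0.5, -2.4]
gripper_width: 30.1
plate [326.  77.] [ 638.9 -214.3] [127.6  78.4] 33.9 mom 638.9 -214.4
t 14.55 shift m [-0.0018 -0.0901  0.1119] roll -0.03 q6 30.3 w 29.9 F [ 0.3  0.1 -3.2]
```

View pics/w6.png

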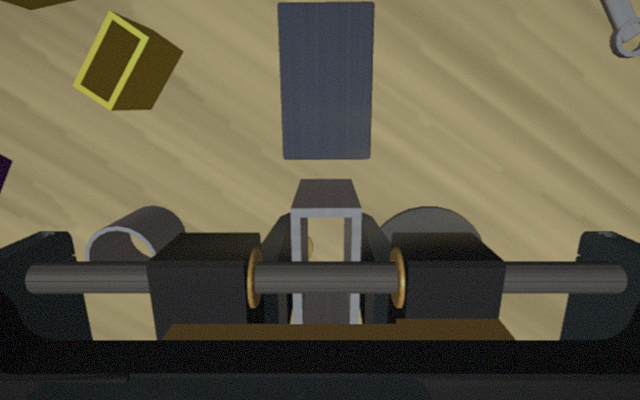

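```bash
python3 -m pendant '[{"xyz":[0,-0.05,0],"roll":0,"jaw":1},{"xyz":[0,-0.09,0.02],"roll":-0.2,"jaw":1},{"xyz":[0,-0.09,0.06],"roll":-0.2,"jaw":1},{"xyz":[0,-0.09,0.095],"roll":-0.2,"jaw":1},{"xyz":[0,-0.09,0.106],"roll":-0.2,"jaw":1},{"xyz":[0,-0.09,0.11],"roll":-0.2,"jaw":1},{"xyz":[0,-0.09,0.1125],"roll":-0.2,"jaw":1},{"xyz":[0,-0.09,0.1125],"roll":-0.2,"jaw":1}]' 30
python3 - <<'E'
from m import *
go(638.9,-214.3,33,-56.2)
E
```

```text
time_s: 15.55
ee_pos: [639.8, -215.0, 33.9]
ee_rot: [-179.9, -0.1, -56.3]
force: [1.2, 0.2, -0.3]
gripper_width: 29.7
t 15.55 shift m [-0.0011  0.0003  0.0009] roll -0.05 q6 36.7 w 29.7 F [ 1.2  0.2 -0.3]
```

```bash
python3 -m pendant '[{"xyz":[0,0,0.0005],"roll":0,"jaw":1},{"xyz":[0,0,0.0005],"roll":0,"jaw":0.45},{"xyz":[0,0,0.0005],"roll":0,"jaw":0.45},{"xyz":[0,0,0.0],"roll":0,"jaw":0.4},{"xyz":[0,0,-0.05],"roll":0,"jaw":0.3},{"xyz":[0,0,-0.1],"roll":0,"jaw":0.2},{"xyz":[0,0,-0.15],"roll":0,"jaw":0},{"xyz":[0,0,-0.152],"roll":0,"jaw":0}]' 30
python3 - <<'E'
from m import *
im,d,K,M,p=grab('wrist'); plates(im,K,M); tube(im,d,K,M,(639,-214),45,68); cv2.imwrite('pics/w7.png',im)
go(429.8,-151,185,-56.4)
E
```

```text
time_s: 16.55
ee_pos: [641.3, -215.4, 189.6]
ee_rot: [-179.7, -0.5, -56.2]
force: [0.2, -0.3, -0.4]
gripper_width: 89.5
plate [588. 289.] [ 700.1 -542.9] [ 73.4 115.5] 33.5 mom 698.5 -542.3
plate [ 69. 297.] [355.9 -48.6] [103.5 111.4] 33.3 mom 356.4 -50.5
plate [322. 175.] [ 639.4 -214.1] [127.1  78.4] 34.0 mom 639.5 -214.0
tube 898 [ 640.2 -214.2] [60.7 29.9] 34.1 circ [ 640.5 -214. ] 33.3
t 16.6 shift m [-0.1699  0.1392  0.0008] roll 0.16 q6 36.7 w 91.0 F [-0.1  0.8 -0.1]
```

View pics/w7.png

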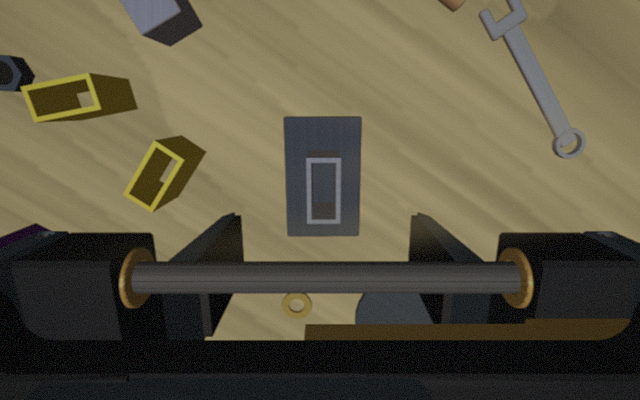

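The rectangular tube is centred and parallel on its plate (rim at (323,190)). The big round tube is last.

```bash
python3 -m pendant '[{"xyz":[-0.04,0.033,0],"roll":0,"jaw":0},{"xyz":[-0.08,0.066,0],"roll":0,"jaw":0},{"xyz":[-0.12,0.1,0],"roll":0,"jaw":0},{"xyz":[-0.17,0.139,0],"roll":0,"jaw":0},{"xyz":[-0.17,0.139,0],"roll":0,"jaw":0},{"xyz":[-0.17,0.139,0],"roll":0,"jaw":0},{"xyz":[-0.17,0.139,0],"roll":0,"jaw":0},{"xyz":[-0.17,0.139,0],"roll":0,"jaw":0}]' 30
python3 - <<'E'
from m import *
im,d,K,M,p=grab('wrist'); tube(im,d,K,M,(430,-151),45); go(430,-151,25,-56.4)
E
```

```text
time_s: 17.6
ee_pos: [429.9, -150.8, 184.1]
ee_rot: [180.0, 0.0, -56.2]
force: [0.4, 0.2, -0.2]
gripper_width: 91.4
tube 921 [ 429.3 -151.5] [59.1 58.9] 59.3 circ [ 429.1 -151.7] 30.0
t 17.65 shift m [ 4.000e-04 -1.000e-04  1.591e-01] roll 0.17 q6 35.4 w 91.0 F [-0.5  0.2 -0.1]
```

```bash
python3 -m pendant '[{"xyz":[0,0.001,0.05],"roll":0,"jaw":0},{"xyz":[0,0.001,0.1],"roll":0,"jaw":0},{"xyz":[0,0.001,0.14],"roll":0,"jaw":0},{"xyz":[0,0.001,0.1595],"roll":0,"jaw":0},{"xyz":[0,0.001,0.1595],"roll":0,"jaw":1},{"xyz":[0,0.001,0.1595],"roll":0,"jaw":1},{"xyz":[0,0.001,0.1595],"roll":0,"jaw":1},{"xyz":[0,0.001,0.1595],"roll":0,"jaw":1}]' 30
python3 - <<'E'
from m import *
go(477,-438,145,-56.2)
E
```

```text
time_s: 18.65
ee_pos: [429.1, -151.5, 25.9]
ee_rot: [-179.9, -0.1, -56.2]
force: [1.5, 0.2, 3.0]
gripper_width: 60.0
t 18.65 shift m [ 0.2651  0.1192 -0.1187] roll -0.04 q6 35.3 w 60.0 F [1.5 0.2 3. ]
```

```bash
python3 -m pendant '[{"xyz":[0,0,-0.05],"roll":0,"jaw":1},{"xyz":[0,0,-0.1],"roll":0,"jaw":1},{"xyz":[0.05,0.024,-0.12],"roll":0,"jaw":1},{"xyz":[0.105,0.048,-0.12],"roll":0,"jaw":1},{"xyz":[0.16,0.072,-0.12],"roll":0,"jaw":1},{"xyz":[0.215,0.097,-0.12],"roll":0,"jaw":1},{"xyz":[0.265,0.119,-0.12],"roll":0,"jaw":1},{"xyz":[0.265,0.119,-0.12],"roll":0,"jaw":1}]' 30
python3 - <<'E'
from m import *
im,d,K,M,p=grab('wrist'); plates(im,K,M); go(551,-389,33,-56.2); cv2.imwrite('pics/w8.png',im)
E
```

```text
time_s: 19.65
ee_pos: [476.1, -441.0, 143.5]
ee_rot: [180.0, -0.0, -56.4]
force: [-0.1, 1.1, -4.0]
gripper_width: 60.4
plate [110. 294.] [ 253.3 -319.2] [ 92.8 153.6] 33.0 mom 264.6 -329.1
plate [325.  80.] [ 551.2 -390.4] [117.  117.3] 33.6 mom 551.3 -390.3
t 19.7 shift m [ 0.001  -0.0902  0.1105] roll -0.18 q6 12.7 w 60.0 F [-0.5  0.1 -4.5]
```

View pics/w8.png

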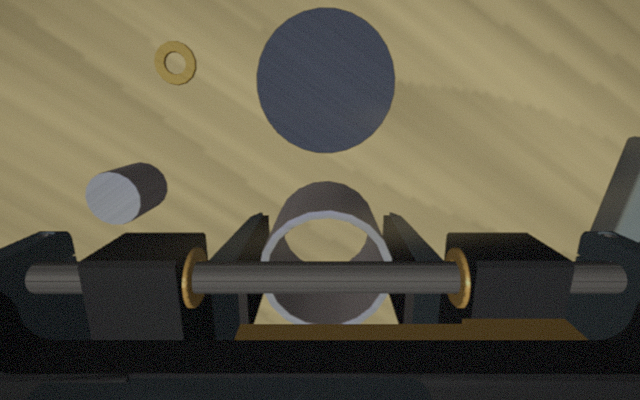

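Run:
```python
from m import *
for i in range(4):
    im,d,K,M,p=grab('wrist'); plates(im,K,M); go(551,-390,33,-56.2)
```

```text
plate [108. 293.] [ 252.4 -315.8] [ 94.  155.2] 31.8 mom 263.3 -325.8
plate [556. 284.] [ 514.9 -683.2] [ 70.3 158.4] 38.1 mom 510.8 -675.6
plate [329.  81.] [ 551.3 -390.7] [116.4 117. ] 33.7 mom 551.3 -390.6
t 19.75 shift m [ 0.0033 -0.0889  0.1107] roll -0.1 q6 12.7 w 60.0 F [ 0.   0.8 -4.1]
plate [107. 292.] [ 254.5 -312.4] [101.5 154.6] 32.8 mom 262.8 -323.7
plate [332.  81.] [ 551.3 -390.8] [116.6 117.2] 33.7 mom 551.3 -390.5
t 19.8 shift m [ 0.0038 -0.0883  0.1111] roll -0.05 q6 12.7 w 60.3 F [ 0.1  0.  -3.8]
plate [107. 293.] [ 251.4 -313.5] [ 94.6 156.1] 33.9 mom 262.6 -324.0
plate [331.  83.] [ 551.7 -390.4] [117.  116.7] 34.9 mom 551.4 -390.5
t 19.85 shift m [ 0.0038 -0.088   0.1114] roll -0.01 q6 12.7 w 60.2 F [ 0.4  0.3 -3.2]
plate [108. 292.] [ 252.1 -311.8] [ 98.7 158.1] 32.4 mom 262.2 -323.2
plate [331.  83.] [ 551.3 -390.7] [117.1 116.9] 33.8 mom 551.4 -390.5
t 19.9 shift m [ 0.0037 -0.0878  0.1117] roll 0.02 q6 12.7 w 60.3 F [ 0.2 -0.1 -2.9]
```

```bash
python3 -m pendant '[{"xyz":[0,-0.05,0],"roll":0,"jaw":1},{"xyz":[0.004,-0.0878,0.02],"roll":0,"jaw":1},{"xyz":[0.004,-0.0878,0.06],"roll":0,"jaw":1},{"xyz":[0.004,-0.0878,0.095],"roll":0,"jaw":1},{"xyz":[0.004,-0.0878,0.102],"roll":0,"jaw":1},{"xyz":[0.004,-0.0878,0.108],"roll":0,"jaw":1},{"xyz":[0.004,-0.0878,0.108],"roll":0,"jaw":1},{"xyz":[0.004,-0.0878,0.108],"roll":0,"jaw":1}]' 30
python3 - <<'E'
from m import *
for i in range(3): go(551.3,-390.6,33,-56.2); env.grab_frame('top')
E
```

```text
time_s: 20.9
ee_pos: [552.3, -392.6, 38.4]
ee_rot: [-179.9, -0.1, -56.3]
force: [0.5, -0.6, -3.6]
gripper_width: 60.2
t 20.9 shift m [-0.0022 -0.0003  0.0054] roll -0.05 q6 19.9 w 60.2 F [ 0.5 -0.6 -3.6]
t 20.95 shift m [-0.0021 -0.0004  0.0053] roll -0.06 q6 19.9 w 60.4 F [ 0.8  0.8 -2.9]
t 21.0 shift m [-0.002  -0.0004  0.005 ] roll -0.05 q6 19.9 w 60.3 F [-0.4  0.1 -3. ]
```

```bash
python3 -m pendant '[{"xyz":[-0.002,-0.0003,0],"roll":0,"jaw":1},{"xyz":[-0.002,-0.0003,0.002],"roll":0,"jaw":1},{"xyz":[-0.002,-0.0003,0.004],"roll":0,"jaw":1},{"xyz":[-0.002,-0.0003,0.0045],"roll":0,"jaw":1},{"xyz":[-0.002,-0.0003,0.0045],"roll":0,"jaw":1},{"xyz":[-0.002,-0.0003,0.0045],"roll":0,"jaw":1},{"xyz":[-0.002,-0.0003,0.0045],"roll":0,"jaw":1},{"xyz":[-0.002,-0.0003,0.0045],"roll":0,"jaw":1}]' 30
python3 - <<'E'
from m import *
go(551.3,-390.6,33,-56.2)
E
```

```text
time_s: 22.05
ee_pos: [550.7, -390.2, 34.0]
ee_rot: [-180.0, -0.0, -56.2]
force: [-2.7, 0.9, 5.0]
gripper_width: 60.3
t 22.05 shift m [ 0.0007 -0.0002  0.001 ] roll -0.04 q6 19.9 w 60.3 F [-2.7  0.9  5. ]
```

Seated. Release, retreat and check.

```bash
python3 -m pendant '[{"xyz":[0,0,0],"roll":0,"jaw":0},{"xyz":[0,0,0],"roll":0,"jaw":0},{"xyz":[0,0,0],"roll":0,"jaw":0},{"xyz":[0,0,-0.05],"roll":0,"jaw":0},{"xyz":[0,0,-0.1],"roll":0,"jaw":0},{"xyz":[0,0,-0.15],"roll":0,"jaw":0},{"xyz":[0,0,-0.152],"roll":0,"jaw":0},{"xyz":[0,0,-0.152],"roll":0,"jaw":0}]' 30
python3 - <<'E'
from m import *
im,d,K,M,p=grab('wrist'); plates(im,K,M); tube(im,d,K,M,(551,-390),45,68); cv2.imwrite('pics/w9.png',im)
P=cloud(d,K,M)
go(400,-300,250,-56.2)
E
```

```text
time_s: 23.05
ee_pos: [550.4, -390.0, 183.8]
ee_rot: [180.0, 0.0, -56.2]
force: [-0.4, 0.8, -1.2]
gripper_width: 91.1
plate [592. 292.] [ 610.1 -712.4] [ 72.3 110.5] 34.5 mom 608.0 -711.0
plate [ 61. 300.] [ 262.8 -219.5] [100.5 110.6] 33.8 mom 264.5 -221.4
plate [326. 174.] [ 552.2 -390.5] [117.2 117.6] 33.8 mom 552.1 -390.3
tube 976 [ 550.4 -389.7] [59.1 58.9] 21.0 circ [ 550.4 -389.6] 30.0
t 23.1 shift m [-0.1582  0.0749 -0.0668] roll -0.04 q6 19.9 w 91.1 F [ 0.2 -0.3 -0.5]
```

View pics/w9.png

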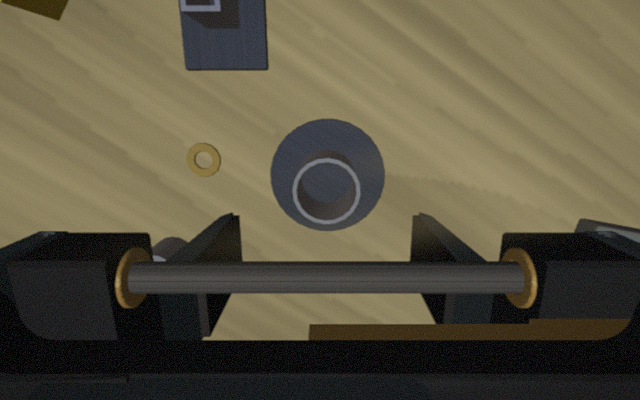

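```bash
python3 -m pendant '[{"xyz":[-0.04,0.02,-0.02],"roll":0,"jaw":0},{"xyz":[-0.08,0.04,-0.04],"roll":0,"jaw":0},{"xyz":[-0.12,0.06,-0.06],"roll":0,"jaw":0},{"xyz":[-0.16,0.1,-0.06],"roll":0,"jaw":0},{"xyz":[-0.2,0.15,-0.06],"roll":0,"jaw":0},{"xyz":[-0.24,0.2,-0.06],"roll":0,"jaw":0},{"xyz":[-0.24,0.2,-0.06],"roll":0,"jaw":0},{"xyz":[-0.24,0.2,-0.06],"roll":0,"jaw":0}]' 30
python3 - <<'E'
from m import *
im,d,K,M,p=grab('top'); cv2.imwrite('pics/t2.png',im); plates(im,K,M)
for c in [(551,-391),(638,-215),(637,196),(511,425)]: tube(im,d,K,M,c,38,68)
E
```

```text
time_s: 24.1
ee_pos: [251.0, -301.8, 243.6]
ee_rot: [-180.0, 0.1, -56.3]
force: [0.4, -0.3, -0.2]
gripper_width: 91.2
plate [469. 316.] [ 213.6 -362.2] [ 69.8 126.5] 41.4 mom 202.4 -356.1
plate [ 31. 242.] [416.1 737.3] [ 92.5 147.9] 81.2 mom 416.7 736.5
plate [157. 203.] [511.  425.1] [98.5 98.8] 44.9 mom 506.6 415.9
plate [472. 179.] [ 548.5 -385.2] [117.5 109.8] 32.0 mom 548.6 -385.5
plate [247. 155.] [630.5 191.7] [63.7 77.2] 30.3 mom 628.6 191.1
plate [401. 149.] [ 638. -214.] [128.2  79.1] 33.8 mom 631.8 -210.3
tube 130 [ 550.4 -390.7] [57.6 59.7] 25.0 circ [ 550.7 -390.7] 30.4
tube 116 [ 640.2 -215.2] [60.3 31.5] 34.7 circ [ 640.6 -215.2] 32.7
tube 65 [637.  196.9] [32.  31.9] 52.6 circ [636.9 196.5] 16.9
tube 112 [511.7 425.4] [46.2 44.4] 45.6 circ [510.7 424.9] 30.0
```

View pics/t2.png

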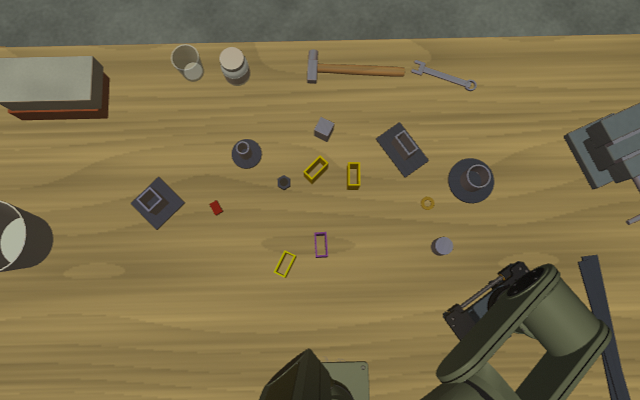

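```bash
python3 -c "
from workcell import env
print(env.job_done(), env.state()['time_s'])"
```

```text
the job is handed in; nothing more can be done
the job is handed in; nothing more can be done
```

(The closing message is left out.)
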